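# Press the proud foot of the footstool home

### The arm

A 6-joint arm with a two-finger parallel gripper is mounted at the origin on the work surface. World frame = base frame: x ahead of the robot, y to its left, z up, the work surface at z = 0. Lengths are in m, angles in rad, forces in N, time in s.
With the tool pointing down it reaches from about 0.35 to 0.85 m from the base axis. Payload 8.1 kg.
Tool frame: the origin (TCP) lies at the very end of the fingers, on their centre line; the grasp point (between the pads) lies 19 mm behind it; z points along the fingers, y is the direction in which the jaws open and shut (so a half turn about z gives the same grasp; the last joint's range is limited). The gripper opens to 93 mm and grips with 3 to 60 N. Pads are 15 mm wide; open, the fingers measure 128 mm over their backs; the gripper's body (75 mm by 188 mm) begins 65 mm behind the grasp point.
Start: joints at [-1.214, 0.13, 1.488, -0, 1.523, -0.085], TCP at [0.257, -0.542, 0.219] pointing down, gripper open.
Joint ranges: [-2.96, 2.96], [-0.89, 2.26], [0.02, 2.5], [-1.34, 4.48], [0, 2.73], [-2.66, 2.66]. Speed limits (rad/s): [2.39, 2.39, 2.79, 3.14, 3.14, 3.14].

### API

Orientations are given as a rotation vector (axis times angle).
In Python, from plant import robot gives the robot as it stands.
- The arm moves only by the shell command python3 -m handwheel 'ROWS' [OPENING] [FORCE]. ROWS is text: rows parted by semicolons, each of 6 numbers parted by spaces: the shift along the world's x, y, z each as a share of 0.3 m, from -1 to 1, then the turn, a rotation vector about the world's x, y, z each as a share of 45 degrees, from -1 to 1. A call has 1 to 5 rows; each row is the pose to reach, as a shift and turn from the pose commanded when the call began; what a row does not reach only later rows make up. A row lasts 1/10 s, in which the tool goes at most 50 mm and 8.59 degrees, less where a joint would pass 70% of its speed; a pose out of reach is approached as far as the arm can. A call with a number of a shift or a turn outside -1 to 1 is refused whole. A call with a gripper value outside its range is refused whole. OPENING is the closure, from -1 (fully open) to 1 (shut), set as the call begins (- or left out, the last holds). The fingers move at their own pace and stop on an object; FORCE is the grip in N (left out, the last holds). Time passes only in rows, so rows that repeat a pose let the fingers close. It gives the time, the measured TCP pose, the force and the opening at its end, in the units of the state.
- robot.read_state(): the state, without advancing time (a new reading comes with each control period).
- robot.read_camera(name): name is "side" or "top" or "wrist"; returns (picture, depth): 384x512x3 uint8, red, green, blue; 384x512 float32, m along the optical axis (not along the pixel's ray), 0 where there is no reading.
- robot.camera_model(name): a dict with "camera_matrix" (3x3 intrinsics, pixels), "pose" (4x4, takes a point from camera to world coordinates); the wrist camera has in their place "tool_from_camera" (4x4, takes a point from camera to tool coordinates, whose origin is the TCP and whose axes are the flange's). Camera axes: x right, y down, z forward; pixel columns grow to the right and rows downward; lengths in m; the calibration is good to about 2 mm. A picture is of the moment at which its call begins: read the wrist's pose just before it. camera_model takes no time and is no camera call.
- robot.close_job(): hands the job in, once; it reports no verdict.
Trained networks look in the newest picture that a camera, given by its name, has taken for a name from the list of things; names that differ only in an ending like _2 or _b are one class to them, and where a whole thing is asked for, a point or a joint stands for the part that bears it (a point fixed in the world has none). Each returns a list of dicts, best first, with "conf" (0 to 1); they miss things now and then, are a little off and sometimes report something else, mostly with a low value. They report only what shows in the picture. A call takes as long as a camera call.
- robot.look_for(camera, query): "rect" ([centre column, centre row, width, height] in pixels, round what is visible of it).
- robot.silhouettes(camera, query): "pixels" (384x512 bool, what is visible of it) and "rect" ([centre column, centre row, width, height] in pixels, round what is visible of it).
- robot.tip_of(camera, query): "at" ([row, column] in pixels: a listed point, or the origin of a listed thing).
The state is a dict: "t": time; "q": joint angles; "dq": joint speeds; "joint_torque": joint torques, N m; "tool_pos": TCP position; "orientation": TCP orientation; "force": force on the tool from outside, world axes, zero at the start; "wrist_torque": the same for the moment, N m; "opening": finger opening in m.
Only numpy, scipy, OpenCV 4.12 (cv2) and the standard library are available. Lean on these libraries where they do the work, as an engineer would, in place of code of your own. Each camera call takes 0.05 s, during which the arm holds its last target.

### The job

The footstool frame lies upside down on the bench, and one of its four push-in feet still stands proud of its corner on its steel pin. Press that foot gently down with your fingertips until it is fully home, level with the other three, then withdraw. Do not touch the other three feet, do not pull any foot out, and leave the tools and other loose things on the bench and in the frame where they are.

Things in the scene. Friction and masses are not known exactly. Their poses are not given: they have to be found in the camera images.
- frame: The upside-down pine footstool frame, 240 x 320 mm, 100 mm high, heavy and steady on the bench: 12 mm plywood seat board at the bottom, 20 mm thick rails round the rim, a block in each inside corner, one 30 mm wide, 50 mm high cross rail along x through the middle. Origin: centre of its underside on the bench; x along the 240 mm side, z up. The four feet stand upright on the corners, at x = +-85 mm, y = +-125 mm from the centre; which corner has the proud foot varies.
- proud_foot_top (a point): The one foot that stands proud: black plastic glide, dia. 44 mm, 18 mm thick, flat on top (36 mm across), on a 10 mm steel pin that slides straight down into a sleeve in the corner block. This point is the centre of its flat top, 39 to 44 mm above the tops of the rails at the start (steel pin showing below the glide), 20 mm when home. z up.
- proud_foot (a joint): How far the proud foot has been pressed in, m: 0 to 0.005 at the start, 0.024 = fully home, where it stops dead; negative = pulled farther out. It slides with about 3.5 N of friction at all depths (a little more when pressed fast), has no spring and stays where it is left.
- foot_b_top (a point): A second foot that is already home: same glide, dia. 44 mm, 18 mm thick; this point is the centre of its flat top, about 20 mm above the tops of the rails. Leave it alone.
- foot_b (a joint): The same foot's sliding joint, m: 0.024 = fully home (as it is and must stay).
- foot_c_top (a point): A third foot that is already home: same glide, dia. 44 mm, 18 mm thick; this point is the centre of its flat top, about 20 mm above the tops of the rails. Leave it alone.
- foot_c (a joint): The same foot's sliding joint, m: 0.024 = fully home (as it is and must stay).
- foot_d_top (a point): The fourth foot that is already home: same glide, dia. 44 mm, 18 mm thick; this point is the centre of its flat top, about 20 mm above the tops of the rails. Leave it alone.
- foot_d (a joint): The same foot's sliding joint, m: 0.024 = fully home (as it is and must stay).
- glue_bottle: Bystander: loose white glue bottle, dia. 52 mm, 135 mm high, standing in one half of the frame, on the seat board (its top some 27 mm higher than the feet that are home). Origin: centre of its underside.
- staple_box: Bystander: loose cardboard box, 80 x 50 x 30 mm, lying in the other half of the frame. Origin: centre of its underside.
- spare_foot: Bystander: a loose spare foot like the others, lying in the frame beside the box, glide down, pin up (60 mm high in all). Not to be touched. Origin: centre of its underside.
- stapler: Bystander: cordless stapler, about 220 x 200 mm, 66 mm high as it lies on its side on the bench to the robot's right of the frame. Origin: under the middle of its barrel.
- mallet: Bystander: rubber mallet lying on the bench to the robot's left of the frame, 290 mm long along its x, 55 mm high. Origin: under the middle of its length.
- shears: Bystander: shears lying flat on the bench near the robot, 240 mm long along x, 12 mm high. Origin: under the pivot.
- tape_measure: Bystander: tape measure standing on the bench near the robot, to its left, 70 x 38 x 68 mm high. Origin: centre of its underside.
- carton: Bystander: small paper carton standing on the bench beyond the frame, 60 x 40 x 110 mm high. Origin: centre of its underside.

How it is judged:
On the way:
1. the proud foot is home under the fingertips' touch (value of joint proud_foot above 0.0225 m and contact force between the fingers and proud_foot above 0.3 N), for 0.05 s.
At the end, for the whole second after the job is handed in: The proud foot is pressed to within 1.5 mm of fully home and stays there; the other three feet are still home (within 1.5 mm); every loose thing is within 15 mm of where it stood (value of joint each of proud_foot, foot_b, foot_c, foot_d above 0.0225 m and distance of each of glue_bottle, staple_box, spare_foot, stapler, mallet, shears, tape_measure, carton from where it was at the start of the episode below 0.015 m); the robot touches nothing.
It fails at once if another foot is touched (more than 1 N) (contact force between any of the fingers, the arm and foot_b above 1 N or contact force between any of the fingers, the arm and foot_c above 1 N or contact force between any of the fingers, the arm and foot_d above 1 N).
It fails at once if the foot is pressed roughly (more than 40 N) (contact force between any of the fingers, the arm and proud_foot above 40 N).
It fails at once if a foot is pulled out (the proud one 3 mm farther, or another one 1.5 mm) (value of joint proud_foot below -0.003 m or value of joint any of foot_b, foot_c, foot_d below 0.0225 m).
It fails at once if a loose thing is lifted or pushed more than 15 mm from its place (distance of any of glue_bottle, staple_box, spare_foot, stapler, mallet, shears, tape_measure, carton from where it was at the start of the episode above 0.015 m).
It also fails if it takes over 32 s, if anything falls off the work surface, if the arm or the gripper's body presses on something with over 40 N, if the wrist force passes 120 N, or if a joint passes its speed limit or range.

## Working session

There is one attempt and no reset: what is moved stays moved. The work goes in short steps, Python scripts to look and compute and a shell command to move; the robot and the scene stay as the last step left them, time stands still between calls to the robot, and variables do not carry over. Pictures are saved under pics/ and viewed, and the job is handed in when it is done.

```bash
mkdir -p pics; ls; python3 - <<'E'
from plant import robot
import cv2,numpy as np
s=robot.read_state();print(s['t'],s['tool_pos'],s['orientation'],s['force'],s['opening'])
for n in ['top','side']:
    im,d=robot.read_camera(n);cv2.imwrite(f'pics/{n}0.png',im[:,:,::-1]);np.savez(f'{n}0.npz',im=im,d=d)
    m=robot.camera_model(n);print(n,m)
    for q in ['proud_foot_top','foot_b_top']:
        print(q,[(x['at'],round(x['conf'],2)) for x in robot.tip_of(n,q)])
E
```

```text
pics
0.0 [ 0.25635151 -0.54184456  0.21761684] [-3.06351662e+00 -6.87907238e-01  3.97208600e-04] [ 0.36119012 -0.64471377  0.05195861] 0.09313503703350186
top {'camera_matrix': array([[350.77183959,   0.        , 254.69013318],
       [  0.        , 350.77183959, 195.49208483],
       [  0.        ,   0.        ,   1.        ]]), 'pose': array([[-0.00303524, -0.99305266,  0.11763162,  0.4048042 ],
       [-0.99998976,  0.00261918, -0.00369143, -0.01285086],
       [ 0.00335768, -0.11764162, -0.99305044,  1.03487258],
       [ 0.        ,  0.        ,  0.        ,  1.        ]])}
proud_foot_top [([143.7, 285.1], 0.52)]
foot_b_top [([202.4, 263.8], 0.67), ([156.6, 191.9], 0.6)]
side {'camera_matrix': array([[402.5961262 ,   0.        , 254.939947  ],
       [  0.        , 402.5961262 , 188.58193665],
       [  0.        ,   0.        ,   1.        ]]), 'pose': array([[-0.99525257, -0.07427598,  0.06289192,  0.44147602],
       [-0.09731573,  0.75016098, -0.65405516,  0.61409838],
       [ 0.00140152, -0.65707045, -0.75382787,  0.81364544],
       [ 0.        ,  0.        ,  0.        ,  1.        ]])}
proud_foot_top [([147.3, 199.8], 0.73)]
foot_b_top [([231.9, 193.4], 0.74), ([140.7, 200.6], 0.32)]
```

View pics/top0.png

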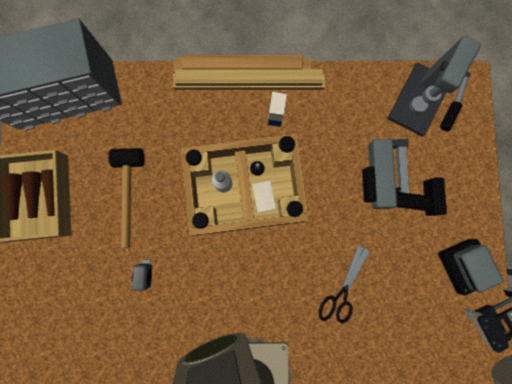

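View pics/side0.png

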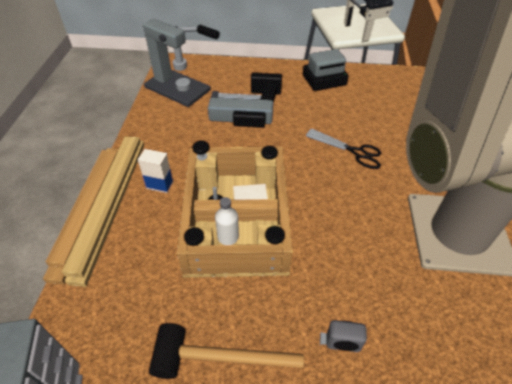

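```bash
cat > h.py <<'E'
import numpy as np
from plant import robot
def pc(n,d):
    m=robot.camera_model(n);K=m['camera_matrix'];T=m['pose']
    r,c=np.mgrid[:384,:512]
    P=np.stack([(c-K[0,2])/K[0,0]*d,(r-K[1,2])/K[1,1]*d,d],-1)
    W=P@T[:3,:3].T+T[:3,3]; W[d==0]=np.nan
    return W
E
python3 - <<'E'
from h import *
for n,pts in [('top',[(143.7,285.1),(202.4,263.8),(156.6,191.9)]),('side',[(147.3,199.8),(231.9,193.4),(140.7,200.6)])]:
    z=np.load(n+'0.npz');W=pc(n,z['d'])
    for r,c in pts:
        p=W[int(r)-3:int(r)+4,int(c)-3:int(c)+4].reshape(-1,3);print(n,r,c,np.nanmedian(p,0).round(4))
E
```

```text
top 143.7 285.1 [ 0.6482 -0.0956  0.1426]
top 202.4 263.8 [ 0.5034 -0.0401  0.0442]
top 156.6 191.9 [0.619  0.1525 0.121 ]
side 147.3 199.8 [ 0.6462 -0.0899  0.1406]
side 231.9 193.4 [0.6168 0.1423 0.1194]
side 140.7 200.6 [ 0.6537 -0.1153  0.1398]
```

The top view shows the four black feet at about (194,157), (287,145), (295,209) and (201,220) as (col,row). In the side view the foot at (201,148) has its steel pin showing below it. That is the far-right corner, with its top at z≈0.142. Next I'll locate it precisely.

```bash
python3 - <<'E'
from h import *
for n,fs in [('top',[(145,287),(157,194),(209,295),(220,201)]),('side',[(148,201),(236,194),(153,269),(235,275)])]:
    z=np.load(n+'0.npz');W=pc(n,z['d']);im=z['im'].astype(int)
    for r,c in fs:
        w=W[r-13:r+14,c-13:c+14].reshape(-1,3);g=im[r-13:r+14,c-13:c+14].max(-1).ravel()
        zt=np.nanmedian(W[r-2:r+3,c-2:c+3,2])
        k=(g<60)&(abs(w[:,2]-zt)<.006);p=w[k]
        print(n,r,c,k.sum(),p.mean(0).round(4),((p.min(0)+p.max(0))/2).round(4),np.ptp(p,0).round(3))
from scipy.spatial.transform import Rotation as R
s=robot.read_state();print(R.from_rotvec(s['orientation']).as_matrix().round(3))
W=pc('top',np.load('top0.npz')['d']);
print('bottle z',np.nanmax(W[168:195,208:235,2]), W[180,221], 'bench',W[300,200])
E
```

```text
top 145 287 189 [ 0.6459 -0.1     0.1419] [ 0.6465 -0.0998  0.1414] [0.038 0.04  0.009]
top 157 194 182 [0.6164 0.147  0.1209] [0.6169 0.1476 0.1208] [0.038 0.038 0.011]
top 209 295 184 [ 0.4787 -0.1199  0.1209] [ 0.4788 -0.1204  0.1214] [0.039 0.039 0.01 ]
top 220 201 186 [0.4489 0.1261 0.121 ] [0.4494 0.1261 0.1205] [0.037 0.037 0.009]
side 148 201 136 [ 0.6439 -0.0941  0.1399] [ 0.6437 -0.0963  0.1392] [0.036 0.035 0.008]
side 236 194 237 [0.6138 0.153  0.1188] [0.6138 0.1521 0.1178] [0.036 0.038 0.009]
side 153 269 134 [ 0.4765 -0.1138  0.119 ] [ 0.4765 -0.1166  0.1181] [0.035 0.038 0.008]
side 235 275 235 [0.4465 0.133  0.1188] [0.4465 0.1317 0.1182] [0.036 0.036 0.009]
[[ 0.904  0.428 -0.   ]
 [ 0.428 -0.904  0.001]
 [ 0.    -0.001 -1.   ]]
bottle z 0.15096975908653976 [0.5501556  0.07001911 0.14705482] bench [0.22624505 0.14083603 0.00163778]
```

```bash
python3 -m handwheel '0.088 0.1 0 0 0 0; 0.176 0.2 0 0 0 0; 0.264 0.3 0 0 0 0; 0.352 0.4 0 0 0 0; 0.44 0.5 0 0 0 0' 1 20
python3 -m handwheel '0.088 0.1 0 0 0 0; 0.176 0.2 0 0 0 0; 0.264 0.3 0 0 0 0; 0.352 0.4 0 0 0 0; 0.44 0.5 0 0 0 0'
```

```text
t: 0.8
tool_pos: [0.3894, -0.3911, 0.2187]
orientation: [3.065, 0.688, 0.0]
force: [1.1, 0.0, 0.2]
opening: 0.0571
t: 1.3
tool_pos: [0.5215, -0.241, 0.2187]
orientation: [3.065, 0.688, 0.0]
force: [-0.4, 0.6, -0.0]
opening: 0.0181
```

```bash
python3 -m handwheel '0.09 0.1 0 0 0 0; 0.18 0.2 0 0 0 0; 0.27 0.3 0 0 0 0; 0.36 0.4 0 0 0 0; 0.41 0.477 0 0 0 0'
python3 -m handwheel '0 0 -0.04 0 0 0; 0 0 -0.08 0 0 0; 0 0 -0.12 0 0 0;0 0 -0.14 0 0 0;0 0 -0.14 0 0 0'
python3 - <<'E'
from h import *
import cv2
s=robot.read_state();print(s['t'],s['tool_pos'],s['force'],s['opening'])
for n in ['side','wrist']:
    im,d=robot.read_camera(n);np.savez(f'{n}1.npz',im=im,d=d)
    if n=='side': im=cv2.resize(im[80:280,120:330],None,fx=2.8,fy=2.8)
    cv2.imwrite(f'pics/{n}1.png',im[:,:,::-1])
m=robot.camera_model('wrist');print(m)
from scipy.spatial.transform import Rotation as R
K=m['camera_matrix'];T=m['tool_from_camera']
M=np.eye(4);M[:3,:3]=R.from_rotvec(s['orientation']).as_matrix();M[:3,3]=s['tool_pos'];M=M@T
r,c=np.mgrid[:384,:512]
P=np.stack([(c-K[0,2])/K[0,0]*d,(r-K[1,2])/K[1,1]*d,d],-1)@M[:3,:3].T+M[:3,3]
k=(im.max(-1)<60)&(abs(P[...,2]-.141)<.006)&(abs(P[...,0]-.645)<.04)&(abs(P[...,1]+.098)<.04)&(d>0)
p=P[k];print(k.sum(),len(p) and (p.mean(0),(p.min(0)+p.max(0))/2,np.ptp(p,0)))
E
```

```text
t: 1.8
tool_pos: [0.6449, -0.0971, 0.2183]
orientation: [-3.064, -0.69, -0.0]
force: [0.2, -1.0, -0.1]
opening: 0.0006
t: 2.3
tool_pos: [0.6421, -0.1001, 0.1747]
orientation: [-3.065, -0.686, 0.004]
force: [0.0, -1.0, -0.6]
opening: 0.0005
2.3 [ 0.64212963 -0.10006443  0.17470269] [ 0.01716443 -0.95392482 -0.60872694] 0.0005335348898910453
{'camera_matrix': array([[306.75234422,   0.        , 262.10879695],
       [  0.        , 306.75234422, 194.46674785],
       [  0.        ,   0.        ,   1.        ]]), 'tool_from_camera': array([[ 1.06787546e-03, -9.57542094e-01, -2.88291517e-01,
         7.95784976e-02],
       [ 9.99999211e-01,  1.21338980e-03, -3.26049108e-04,
        -8.62217990e-04],
       [ 6.62015731e-04, -2.88290941e-01,  9.57542634e-01,
        -1.65997786e-01],
       [ 0.00000000e+00,  0.00000000e+00,  0.00000000e+00,
         1.00000000e+00]])}
1497 (array([ 0.65074763, -0.1020641 ,  0.13945655]), array([ 0.64809223, -0.10017371,  0.13857003]), array([0.03689355, 0.03940795, 0.00698479]))
```

View pics/side1.png

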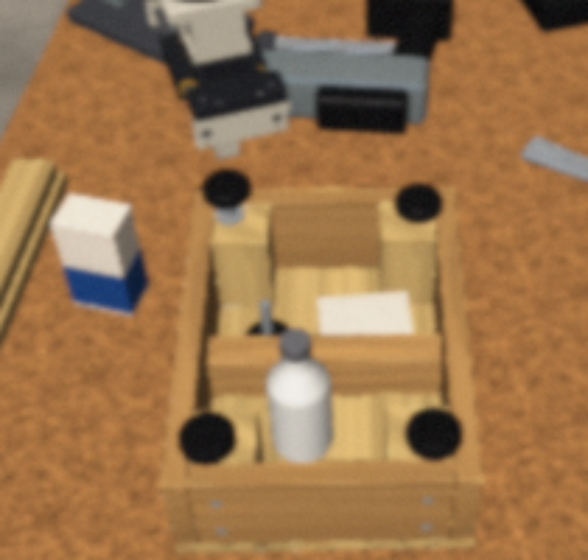

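View pics/wrist1.png

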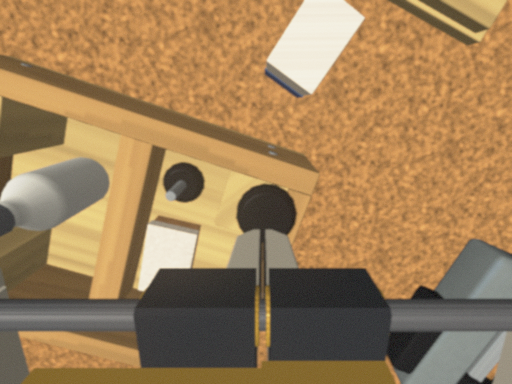

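The wrist view puts the proud foot at (266,208), directly under the closed fingertips, and the side view shows its pin. The foot centre is about (0.646,-0.099), so I'll descend there.

```bash
python3 -m handwheel '0.01 0 -0.03 0 0 0; 0.01 0 -0.06 0 0 0; 0.01 0 -0.075 0 0 0; 0.01 0 -0.085 0 0 0; 0.01 0 -0.09 0 0 0'
python3 -m handwheel '0 0 -0.006 0 0 0; 0 0 -0.012 0 0 0; 0 0 -0.018 0 0 0; 0 0 -0.024 0 0 0; 0 0 -0.03 0 0 0'
```

```text
t: 2.9
tool_pos: [0.6463, -0.0992, 0.149]
orientation: [-3.065, -0.688, 0.001]
force: [-0.7, 0.4, -0.0]
opening: 0.0002
t: 3.4
tool_pos: [0.6466, -0.0993, 0.1408]
orientation: [3.065, 0.688, 0.0]
force: [-1.3, 0.7, 3.1]
opening: 0.0007
```

Contact at z≈0.141, with about 3 N. I'll keep pressing slowly.

```bash
python3 -m handwheel '0 0 -0.007 0 0 0; 0 0 -0.014 0 0 0; 0 0 -0.021 0 0 0; 0 0 -0.028 0 0 0; 0 0 -0.035 0 0 0'
python3 -m handwheel '0 0 -0.004 0 0 0; 0 0 -0.008 0 0 0; 0 0 -0.012 0 0 0; 0 0 -0.016 0 0 0; 0 0 -0.02 0 0 0'
```

```text
t: 3.9
tool_pos: [0.6467, -0.0993, 0.1301]
orientation: [3.065, 0.688, 0.0]
force: [-1.7, -0.2, 3.8]
opening: 0.0005
t: 4.4
tool_pos: [0.6466, -0.0993, 0.1241]
orientation: [3.065, 0.688, 0.0]
force: [0.1, 0.6, 3.0]
opening: 0.0005
```

```bash
python3 -m handwheel '0 0 -0.003 0 0 0; 0 0 -0.006 0 0 0;0 0 -0.008 0 0 0'|egrep 'pos|force'
python3 -m handwheel '0 0 -0.002 0 0 0; 0 0 -0.003 0 0 0'|egrep 'pos|force'
```

```text
tool_pos: [0.6466, -0.0993, 0.1217]
force: [-1.3, 0.7, 4.3]
tool_pos: [0.6466, -0.0993, 0.1208]
force: [0.5, -0.0, 2.9]
```

```bash
python3 -m handwheel '0 0 -0.002 0 0 0; 0 0 -0.002 0 0 0'|egrep 'pos|force'
```

```text
tool_pos: [0.6466, -0.0993, 0.1203]
force: [-1.1, -0.0, 3.4]
```

```bash
python3 -m handwheel '0 0 -0.002 0 0 0; 0 0 -0.002 0 0 0'|egrep 'pos|force'
```

```text
tool_pos: [0.6467, -0.0993, 0.1203]
force: [-2.8, 0.4, 7.2]
```

```bash
python3 -m handwheel '0 0 -0.002 0 0 0; 0 0 -0.002 0 0 0'|egrep 'pos|force'
```

```text
tool_pos: [0.6467, -0.0993, 0.1202]
force: [-3.8, 0.5, 10.4]
```

The tip has stopped at z=0.120 and the force has risen to 10 N, so the foot is on its hard stop. I'll hold briefly, then withdraw straight up.

```bash
python3 -m handwheel '0 0 0 0 0 0; 0 0 0 0 0 0'|egrep 'pos|force'
python3 -m handwheel '0 0 0.01 0 0 0; 0 0 0.04 0 0 0; 0 0 0.1 0 0 0; 0 0 0.2 0 0 0; 0 0 0.3 0 0 0'|egrep 'pos|force'
python3 -m handwheel '-0.1 -0.1 0.05 0 0 0; -0.2 -0.2 0.1 0 0 0; -0.3 -0.3 0.1 0 0 0; -0.4 -0.4 0.1 0 0 0;-0.4 -0.4 0.1 0 0 0'
python3 -m handwheel '0 0 0 0 0 0;0 0 0 0 0 0'
python3 - <<'E'
from h import *
import cv2
for n,fs in [('top',[(145,287),(157,194),(209,295),(220,201)]),('side',[(153,201),(236,194),(153,269),(235,275)])]:
    im,d=robot.read_camera(n);W=pc(n,d);cv2.imwrite(f'pics/{n}2.png',im[:,:,::-1])
    for r,c in fs: print(n,r,c,np.nanmedian(W[r-3:r+4,c-3:c+4].reshape(-1,3),0).round(4))
s=robot.read_state();print(s['t'],s['tool_pos'],s['force'],s['dq'])
E
```

```text
tool_pos: [0.6467, -0.0993, 0.1202]
force: [-3.0, 0.9, 10.9]
tool_pos: [0.6459, -0.0992, 0.2093]
force: [0.6, -0.3, 0.4]
t: 6.7
tool_pos: [0.5236, -0.2227, 0.2396]
orientation: [3.065, 0.682, -0.002]
force: [-0.6, -0.2, 0.0]
opening: 0.0001
t: 6.9
tool_pos: [0.527, -0.2188, 0.2391]
orientation: [-3.065, -0.689, -0.0]
force: [0.6, 0.8, -0.1]
opening: 0.0004
top 145 287 [ 0.6484 -0.1029  0.1213]
top 157 194 [0.6165 0.1447 0.1215]
top 209 295 [ 0.4772 -0.1214  0.1214]
top 220 201 [0.4492 0.1236 0.1216]
side 153 201 [ 0.6443 -0.0903  0.119 ]
side 236 194 [0.6123 0.1541 0.1195]
side 153 269 [ 0.4761 -0.1084  0.1189]
side 235 275 [0.4454 0.1353 0.1193]
7.0 [ 0.52719453 -0.21838299  0.23891045] [ 0.09821729  0.15822171 -0.67622606] [ 0.00253739  0.00309853 -0.00048531 -0.00211237 -0.00031355 -0.00110386]
```

View pics/side2.png

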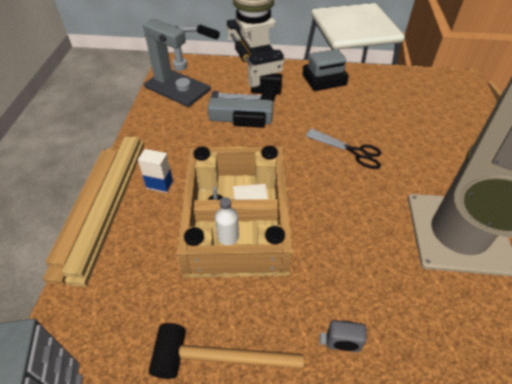

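View pics/top2.png

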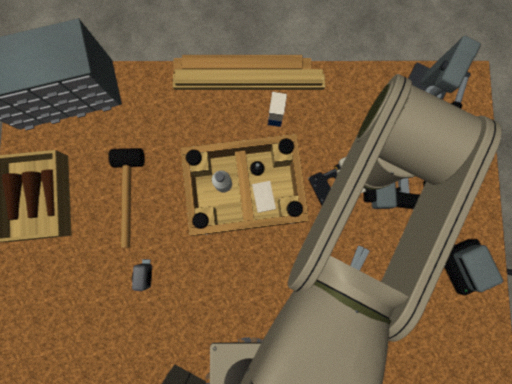

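All four feet now read level, with tops within 0.6 mm of each other in each camera. The foot at (202,153) in the side view shows no pin, and the loose things stand where they did. The arm is clear, so I'm handing in.

```bash
python3 -c "
from plant import robot
print(robot.close_job())"
```

```text
the job is handed in; nothing more can be done
None
```

The proud foot, at the far-right corner as the robot faces it, is pressed fully home and the job is handed in. I pressed it slowly with the closed fingertips, using about 3–4 N while it slid. It stopped dead at z = 0.120 m and the force rose to about 11 N; I held it there for 0.2 s and withdrew straight up.

- **Feet:** after withdrawal, all four foot tops read level within 0.6 mm in both the top and side cameras. No steel pin shows any more.
- **Loose things:** by eye in the two pictures, everything visible is where it was. In the top view the arm hid the stapler and shears in part, but both look unmoved in the side view.
- **Arm:** it stood clear of everything at about 7 s, with a residual force reading below 1 N.
- **Disagreement:** the two cameras differ by about 2 mm in height and a few mm sideways, so I took the hard stop as the main sign that the foot is home. No check failed.

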